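# Open the cleaner jug on the sweet-shop counter

## Robot

A 7-joint arm with a two-finger parallel gripper is mounted at the origin on the work surface. World frame = base frame: x ahead of the robot, y to its left, z up, the work surface at z = 0. Lengths are in m, angles in rad, forces in N, time in s.
With the tool pointing down it reaches from about 0.4 to 0.875 m from the base axis. Payload 19.3 kg.
Tool frame: the origin (TCP) lies where the fingers leave the gripper's body, on its centre line; the fingertips stand bot.tip_reach ahead of it and the grasp point (between the pads) lies 54 mm ahead of it (bot.tip_reach is the distance from the TCP to the fingertips, in m); z points along the fingers, y is the line along which they close (so a half turn about z gives the same grasp; the last joint's range is limited). The gripper opens to 85 mm and grips with 20 to 120 N. Pads are 22 mm wide; open, the fingers measure 114 mm over their backs; the gripper's body (76 mm by 85 mm) begins 54 mm behind the grasp point. The pads swing forward as they close: fully open they stand 13 mm farther back than shut.
Start: joints at [1.124, 0.521, -0.036, 1.599, 0.021, 1.021, -0.113], TCP at [0.23, -0.581, 0.304] pointing down, gripper open.
Joint ranges: [-2.91, 2.91], [-0.3, 2.13], [-1.5, 1.42], [0.17, 2.43], [-1.26, 4.41], [0.16, 1.93], [-2.52, 2.52]. Speed limits (rad/s): [1.89, 1.89, 2.39, 2.39, 3.01, 3.01, 3.01].

## Interface

Orientations are given as [roll, pitch, yaw] about the fixed x, y, z axes, in that order (R = Rz(yaw) Ry(pitch) Rx(roll)).
In Python, from workcell import bot gives the robot as it stands. The module is installed in compiled form; this text tells all that it offers.
- The arm moves only by the shell command python3 -m jog 'ROWS' [FORCE]. ROWS is JSON, a list that holds one entry, the list of rows, each a list of 7 numbers: the shift along the tool's x, y, z in mm, then the turn, a rotation vector about the tool's x, y, z in rad, then the opening, from 0 (shut) to 1 (fully open). In form: [[[tx, ty, tz, wx, wy, wz, fingers], ...]]. A call has 1 to 5 rows; each row shifts and turns the commanded pose from where the row before left it, along the tool's axes as they then stand; what a row does not reach is not made up. A row lasts 1/10 s, in which the tool goes at most 50 mm and 8.59 degrees, less where a joint would pass 70% of its speed; a pose out of reach is approached as far as the arm can. A call is refused whole if a number of a shift passes 50 or a number of a turn 0.15, either way. A call with a gripper value outside its range is refused whole. The fingers move at their own pace and stop on an object; FORCE is the grip in N (left out, the last holds). Time passes only in rows, so rows that do not move let the fingers close. It gives the time, the measured TCP pose, the force, the opening and the grip force at its end, in the units of the state.
- bot.observe(): the state, without advancing time (a new reading comes with each control period).
- bot.grab_frame(name): name is "side" or "top" or "wrist"; returns a dict with "img" (400x640x3 uint8, red, green, blue), "intrinsics" (3x3 intrinsics, pixels), "R" (3x3) and "t" (3): a world point X has camera coordinates R X + t; the wrist camera has in their place "tool_from_camera" (4x4, takes a point from camera to tool coordinates, whose origin is the TCP and whose axes are the flange's). Camera axes: x right, y down, z forward; pixel columns grow to the right and rows downward; lengths in m; the calibration is good to about 2 mm. A picture is of the moment at which its call begins: read the wrist's pose just before it. There is no depth.
- bot.job_done(): hands the job in; it is judged then, once.
Trained networks look in a picture, given as the dict that the camera call returned (one of the last four; its "shot" number tells which), for a name from the list of things; names that differ only in an ending like _2 or _b are one class to them, and where a whole thing is asked for, a point or a joint stands for the part that bears it (a point fixed in the world has none). Each returns a list of dicts, best first, with "conf" (0 to 1); they miss things now and then, are a little off and sometimes report something else, mostly with a low value. They report only what shows in the picture. A call takes as long as a camera call. They do not tell look-alikes from the thing itself.
- bot.trace(query, picture): "region" (400x640 bool, what is visible of it).
- bot.spot_point(query, picture): "xyz" ([x, y, z] in m, in world coordinates, good to about 4 mm: a listed point, or the origin of a listed thing).
The state is a dict: "clock": time; "qpos": joint angles; "qd": joint speeds; "joint_efforts": joint torques, N m; "position": TCP position; "tool_rot": TCP orientation; "force": force on the tool from outside, world axes, zero at the start; "moment": the same for the moment, N m; "grip_width": finger opening in m; "finger_force": force on a finger pad.
Only numpy, scipy, OpenCV 4.12 (cv2) and the standard library are available. Lean on these libraries where they do the work, as an engineer would, in place of code of your own. Each camera call takes 0.05 s, during which the arm holds its last target. There are 200 camera calls.

## Task

Open the white cleaner jug: press its push-and-turn safety cap down and, keeping it pressed, twist it about a fifth of a turn anticlockwise (seen from above) until it comes free, then lift it straight up. Finish while still holding the cap in the gripper, level and steady, about 8 cm above the jug's mouth and right over it; do not put it down or let go. Leave the other things on the counter where they stand.

Things in the scene. Friction and masses are not known exactly. Their poses are not given: they have to be found in the camera images.
- cap: round grey ribbed push-and-turn cap, 50 mm across, 28 mm high, flat top, about 30 g, on the jug at the start. Origin: centre of its lower rim; z up. Can be gripped at any yaw. Locked at the start: it cannot be lifted and turns only a few degrees; its x axis then lies along the jug's x. About 2 mm sideways play. Fingers may reach 12 mm below its rim, also while it is pressed.
- cap_top (a point): centre of the cap's flat top, 28 mm above cap. Pressing the cap down 4 to 6 mm (spring: 5 N growing to 11 N, hard stop at 6 mm) lets it turn anticlockwise seen from above, not clockwise. Kept down and turned 1.3 rad (74 degrees; 65 to 82 is enough, a stop lies just beyond), it lifts straight off; the spring pushes it up 6 mm. Let up earlier, it stays locked.
- jug: white square cleaner jug 100 x 100 mm with a loop handle on its +y side, 190 mm tall to the mouth without the cap, held fast in a wire caddy (130 x 130 mm) screwed to the counter: it does not move or turn. Origin: centre of the underside, on the counter; z up. The cap's axis is the jug's vertical axis.
- jug_mouth (a point): centre of the jug's mouth (top of the neck), 190 mm above the counter, hidden under the cap; neck 38 mm across. At the start the cap's lower rim is 18 mm below this point. The jug's shoulder is a cone round the neck, from 38 mm below the mouth at the neck to 66 mm below it at 44 mm from the axis.
- sanitiser: bystander: clear round bottle 60 mm across, 150 mm tall with a white cap; loose. Origin: centre of its underside
- sweet_jar: bystander: amber glass jar 84 mm across, 120 mm tall with a steel lid; loose. Origin: centre of its underside
- tape_roll: bystander: cardboard ring 100 mm across, 48 mm tall, flat on the counter; loose. Origin: centre of its underside
- sweet_box: bystander: flat paper sweet box 110 x 180 x 45 mm; loose. Origin: centre of its underside
Mind the look-alikes: they are no part of the job. Several things have the shape of the cap; the one meant has the colours described above.

How it is judged:
On the way, in this order (a step that is already met when the one before it is completed fails the run):
1. the cap is pressed down at least 3 mm while still within 20 degrees of its locked position (z of cap in the frame of jug below 0.169 m and angle between the x axis of cap and the x axis of jug, either way round below 0.35 rad and horizontal distance between cap and jug_mouth below 0.006 m), for 0.1 s.
2. the cap, still on the neck, is turned at least 55 degrees (z of cap in the frame of jug below 0.18 m and angle between the x axis of cap and the x axis of jug, either way round above 0.96 rad and horizontal distance between cap and jug_mouth below 0.006 m), for 0.05 s.
At the end, for the whole second after the job is handed in: The cap's lower rim is 40 to 130 mm above the jug's mouth, its centre within 30 mm of the jug's axis, tilted less than 17 degrees, still (under 30 mm/s), gripped by the fingers (over 1 N) and not touching the jug (z of cap in the frame of jug_mouth between 0.04 and 0.13 m and horizontal distance between cap and jug_mouth below 0.03 m and angle between cap's own z axis and vertical below 0.3 rad and linear speed of cap below 0.03 m/s and contact force between the fingers and cap above 1 N and contact force between cap and jug below 0.1 N); the arm keeps its last pose, push and grip.
It fails at once if a bystander is moved more than 25 mm (distance of any of sanitiser, sweet_jar, tape_roll, sweet_box from where it was at the start of the episode above 0.025 m).
It also fails if it takes over 40 s, if anything falls off the work surface, if the arm or the gripper's body presses on something with over 40 N, if the wrist force passes 120 N, or if a joint passes its speed limit or range.

## Working session

There is one attempt and no reset: what is moved stays moved. The work goes in short steps, Python scripts to look and compute and a shell command to move; the robot and the scene stay as the last step left them, time stands still between calls to the robot, and variables do not carry over. Pictures are saved under pics/ and viewed, at most 10 in all, crops included, and the job is handed in when it is done.

```bash
mkdir -p pics
python3 - <<'E'
from workcell import bot
import cv2,numpy as np
np.set_printoptions(precision=4,suppress=True)
s=bot.observe();print(s['clock'],s['position'],s['tool_rot'],s['grip_width'],bot.tip_reach)
for n in("top","side"):
    f=bot.grab_frame(n);cv2.imwrite(f"pics/{n}.png",f["img"][...,::-1])
    for q in("cap_top","jug_mouth","cap","jug","sanitiser","sweet_jar","tape_roll","sweet_box"):
        for d in bot.spot_point(q,f):
            X=np.array(d["xyz"]);p=f["intrinsics"]@(f["R"]@X+f["t"]);print(n,q,round(d["conf"],2),X,(p[:2]/p[2]).round())
E
```

```text
0.0 [ 0.2298 -0.5809  0.3033] [-3.1404  0.0001  0.3768] 0.08585249741713527 0.0726
top cap_top 0.92 [0.4911 0.1917 0.1965] [235. 254.]
top cap_top 0.58 [0.4688 0.0528 0.029 ] [301. 267.]
top jug_mouth 0.9 [0.4864 0.1948 0.1878] [234. 257.]
top cap 0.84 [0.4878 0.2002 0.172 ] [233. 256.]
top cap 0.56 [ 0.4644  0.0482 -0.0015] [303. 269.]
top jug 0.73 [0.4891 0.1947 0.0012] [248. 259.]
top sanitiser 0.86 [ 0.5393 -0.232   0.0006] [411. 241.]
top sweet_jar 0.63 [0.5888 0.0235 0.0002] [313. 222.]
top tape_roll 0.43 [ 0.5376 -0.231   0.0044] [410. 242.]
top sweet_box 0.74 [ 0.7552 -0.1661  0.0031] [384. 161.]
side cap_top 0.86 [0.4869 0.1998 0.2012] [383. 258.]
side cap 0.88 [0.4866 0.1893 0.1668] [381. 266.]
side jug 0.95 [ 0.4926  0.1975 -0.0029] [370. 321.]
side sanitiser 0.7 [ 0.5381 -0.2281 -0.0045] [357. 192.]
side sweet_jar 0.67 [0.5881 0.021  0.0041] [333. 253.]
side tape_roll 0.87 [ 0.7524  0.095  -0.0017] [261. 272.]
side tape_roll 0.75 [0.5852 0.0259 0.0053] [334. 254.]
side sweet_box 0.61 [ 0.7544 -0.1646 -0.0039] [280. 201.]
```

View pics/top.png

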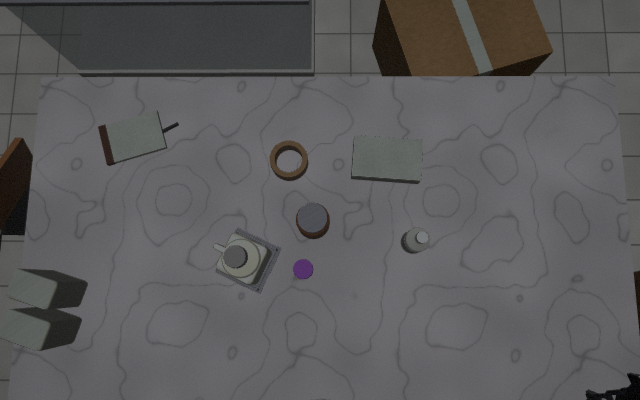

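View pics/side.png

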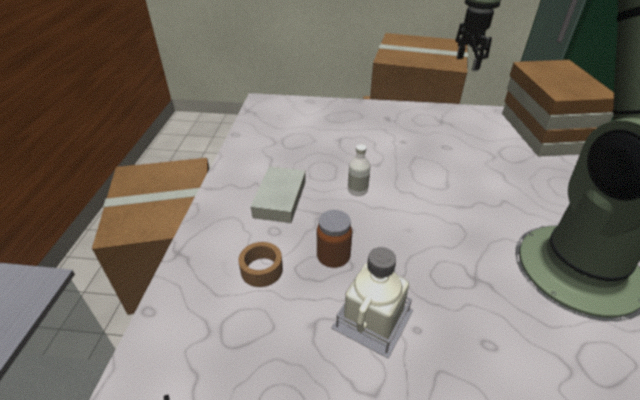

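Run:
```python
import cv2
a=cv2.imread("pics/top.png")[200:320,180:360];b=cv2.imread("pics/side.png")[210:350,300:460]
cv2.imwrite("pics/c.png",cv2.hconcat([cv2.resize(a,(400,400*120//180*1)),cv2.resize(b,(400,266))]))
```

```text
(no output)
```

View pics/c.png

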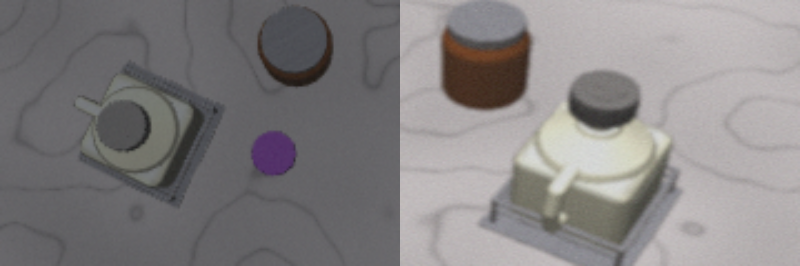

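Cap-shaped candidates in the top view are the grey disc on the white jug (235,254), the loose purple disc (303,268) and the steel lid of the amber jar (313,217). The grey ribbed one on the white jug fits the description. The enlarged crop confirms it, and the side view shows it at (381,262). The measured heights, about 0.172 for the rim and 0.200 for the top, match too.

I'll swing round on an arc to above the jug, turning the tool so joint 7 stays mid-range.

```bash
for i in 1; do
python3 -m jog '[[[45,0,-10,0,0,-0.079,1],[45,0,-10,0,0,-0.079,1],[45,-5,-10,0,0,-0.079,1],[45,-5,0,0,0,-0.079,1],[45,-5,0,0,0,-0.079,1]]]'
done; python3 -c "
from workcell import bot;s=bot.observe();print(s['qpos'],s['position'],s['tool_rot'],s['clock'])"
```

```text
clock: 1.4
position: [0.4151, -0.4538, 0.3342]
tool_rot: [3.141, -0.0, 0.775]
force: [0.9, -0.7, -0.2]
grip_width: 0.0856
finger_force: 0.0
[ 0.84991978  0.47986087 -0.16943824  1.58791365  0.08838735  1.08052119
 -0.13813931] [ 0.41514459 -0.45378495  0.33420786] [ 3.14079059e+00 -5.16847304e-05  7.74985520e-01] 1.4
```

```bash
cat > fit.py <<'E'
from workcell import bot
import cv2,numpy as np
from scipy.optimize import minimize
from scipy.spatial.transform import Rotation as Ro
np.set_printoptions(precision=4,suppress=True)
a=np.linspace(0,2*np.pi,40)
ring=np.c_[.025*np.cos(a),.025*np.sin(a)]
def cyl(x,y,z0=.172,h=.028): return np.vstack([np.c_[ring+[x,y],np.full(40,z)] for z in(z0,z0+h)])
def cam(n):
    s=bot.observe();f=bot.grab_frame(n)
    if n=="wrist":
        T=np.eye(4);T[:3,:3]=Ro.from_euler("xyz",s["tool_rot"]).as_matrix();T[:3,3]=s["position"]
        M=np.linalg.inv(T@f["tool_from_camera"]);f["Rw"],f["tw"]=M[:3,:3],M[:3,3]
    else: f["Rw"],f["tw"]=f["R"],f["t"]
    return f
def proj(f,P):
    q=(P@f["Rw"].T+f["tw"])@f["intrinsics"].T;return q[:,:2]/q[:,2:]
def fit(f,m,g=(.4886,.1954),z0=.172):
    S=8
    M=cv2.resize(m.astype(np.uint8),None,fx=S,fy=S,interpolation=cv2.INTER_NEAREST)
    def c(p):
        I=np.zeros_like(M);h=cv2.convexHull(((proj(f,cyl(*p,z0=z0))+.5)*S).astype(np.int32));cv2.fillConvexPoly(I,h,1)
        return -(I&M).sum()/(I|M).sum()
    r=minimize(c,g,method="Nelder-Mead",options=dict(initial_simplex=np.array(g)+[[0,0],[.005,0],[0,.005]],xatol=1e-4))
    return r.x,-r.fun
E
python3 - <<'E'
from fit import *
for n in("top","side"):
    f=cam(n)
    for d in bot.trace("cap",f):
        v,u=np.nonzero(d["region"]);print(n,round(d["conf"],2),u.mean(),v.mean(),len(u),*fit(f,d["region"]))
E
```

```text
top 0.89 302.4108280254777 268.6783439490446 314 [0.4886 0.1954] -0.0
top 0.81 235.13932584269662 256.8988764044944 445 [0.5458 0.202 ] -0.0
side 0.67 381.0860655737705 262.19398907103823 732 [0.5458 0.202 ] -0.0fit.py:23: RuntimeWarning: overflow encountered in scalar negative
  return -(I&M).sum()/(I|M).sum()
```

```bash
sed -i 's/return -(I&M).sum()/return -float((I\&M).sum())/' fit.py
python3 -m jog '[[[47,-6,0,0,0,-0.08,1],[47,-6,0,0,0,-0.08,1],[47,-6,0,0,0,-0.08,1],[47,-6,0,0,0,-0.08,1],[47,-6,0,0,0,-0.08,1]]]' >/dev/null
python3 -m jog '[[[47,-6,0,0,0,-0.08,1],[47,-6,0,0,0,-0.08,1],[45,-6,0,0,0,-0.08,1],[45,-6,0,0,0,-0.08,1],[45,-6,0,0,0,-0.08,1]]]'
python3 -c "
from workcell import bot;s=bot.observe();print(s['qpos'])"
python3 - <<'E'
from fit import *
for n in("top","side"):
    f=cam(n)
    for d in bot.trace("cap",f):
        v,u=np.nonzero(d["region"]);print(n,round(d["conf"],2),u.mean(),v.mean(),len(u),*fit(f,d["region"]))
E
```

```text
clock: 2.6
position: [0.5545, -0.0215, 0.3339]
tool_rot: [3.141, 0.0, 1.572]
force: [0.4, -0.5, -0.5]
grip_width: 0.0853
finger_force: 0.0
[ 0.28111375  0.40939416 -0.47073768  1.73504128  0.21054367  1.0471212
 -0.26073707]
top 0.84 235.59284116331096 256.7762863534676 447 [0.4863 0.1922] 0.9550130297627212
top 0.58 302.9697986577181 268.40604026845637 298 [0.4886 0.1954] 0.0
side 0.56 381.07503410641203 262.3151432469304 733 [0.489  0.1957] 0.9604657460059572
```

```bash
python3 -m jog '[[[44,-13,0,0,0,0,1],[44,-13,0,0,0,0,1],[43,-14,0,0,0,0,1],[43,-13,0,0,0,0,1],[42,-13,0,0,0,0,1]]]' >/dev/null
python3 -m jog '[[[0,0,0,0,0,0,1],[0,0,0,0,0,0,1]]]'
python3 - <<'E'
from fit import *
print(bot.observe()['qpos'])
f=cam("wrist");cv2.imwrite("pics/w1.png",f["img"][...,::-1])
for d in bot.trace("cap",f):
    v,u=np.nonzero(d["region"]);print(round(d["conf"],2),u.mean(),v.mean(),len(u),v.min(),v.max(),*fit(f,d["region"]))
for q in("cap","cap_top","jug"):
  for d in bot.spot_point(q,f): print(q,d["conf"],np.array(d["xyz"]))
E
```

```text
clock: 3.5
position: [0.4888, 0.1932, 0.3338]
tool_rot: [3.142, 0.001, 1.57]
force: [0.3, -0.3, 0.0]
grip_width: 0.085
finger_force: 0.0
[-0.068   0.3715 -0.5481  1.8049  0.2235  1.0272 -0.703 ]
0.82 303.1130355515041 264.53144940747495 1097 245 283 [0.4765 0.1328] 0.31156053202678774
0.81 317.05893137768464 208.13462545835515 3818 172 243 [0.4866 0.1966] 0.9760407113116737
cap 0.85 [0.4927 0.1961 0.1724]
cap 0.74 [0.4902 0.197  0.1965]
cap 0.69 [ 0.4679  0.0503 -0.0006]
cap 0.18 [0.7507 0.0853 0.0023]
cap_top 0.82 [0.4646 0.0542 0.0259]
cap_top 0.7 [0.4909 0.1948 0.1973]
jug 0.97 [ 0.4853  0.1977 -0.0001]
```

View pics/w1.png

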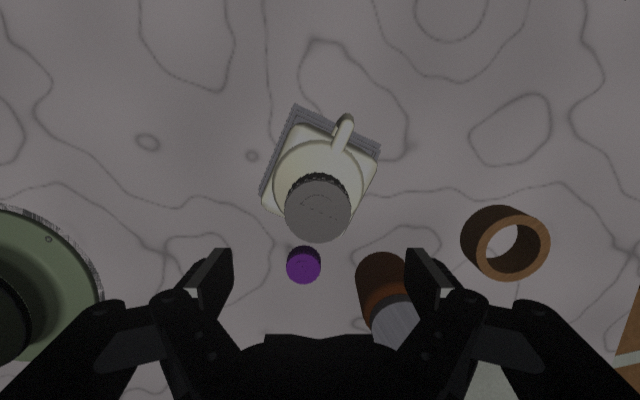

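The wrist view shows the grey cap (317,208) with the purple disc (303,264) below it in the picture. The three independent fits agree to about 3 mm, with a mean of (0.4873, 0.1950). Next I centre on that, go down part way and fit again.

```bash
python3 -m jog '[[[2,-1.5,25,0,0,0,1],[0,0,25,0,0,0,1],[0,0,0,0,0,0,1],[0,0,0,0,0,0,1]]]'
python3 - <<'E'
from fit import *
f=cam("wrist")
for d in bot.trace("cap",f):
    v,u=np.nonzero(d["region"]);print(round(d["conf"],2),u.mean(),v.mean(),len(u),v.min(),v.max(),*fit(f,d["region"]))
E
```

```text
clock: 4.15
position: [0.487, 0.1958, 0.2844]
tool_rot: [-3.141, 0.0, 1.571]
force: [0.3, 0.2, -0.1]
grip_width: 0.0855
finger_force: 0.0
0.86 319.6846559156954 236.81398690723296 6263 191 281 [0.4866 0.1966] 0.9784676866921055
0.61 301.23979591836735 290.34183673469386 980 271 306 [0.4725 0.1395] 0.17163966647139658
```

```bash
python3 -m jog '[[[0,0,25,0,0,0,1],[0,0,21,0,0,0,1],[0,0,0,0,0,0,1]]]'
python3 -m jog '[[[0,0,0,0,0,0,0],[0,0,0,0,0,0,0],[0,0,0,0,0,0,0],[0,0,0,0,0,0,0],[0,0,0,0,0,0,0]]]' 25
python3 -m jog '[[[0,0,0,0,0,0,0],[0,0,0,0,0,0,0],[0,0,0,0,0,0,0]]]' 25
```

```text
clock: 4.55
position: [0.4863, 0.1957, 0.237]
tool_rot: [-3.14, 0.001, 1.572]
force: [0.1, 0.6, 0.8]
grip_width: 0.0853
finger_force: 0.0
clock: 5.05
position: [0.4872, 0.1964, 0.2387]
tool_rot: [3.14, -0.001, 1.572]
force: [1.4, 0.5, 5.8]
grip_width: 0.0497
finger_force: 28.3
clock: 5.35
position: [0.4872, 0.1964, 0.2387]
tool_rot: [3.14, -0.001, 1.572]
force: [1.6, 0.9, 5.3]
grip_width: 0.0496
finger_force: 28.3
```

Gripped at 49.6 mm, which matches the 50 mm cap, with little side force. Now I firm up the grip and press.

```bash
python3 -m jog '[[[0,0,0,0,0,0,0],[0,0,0,0,0,0,0],[0,0,2,0,0,0,0],[0,0,2,0,0,0,0],[0,0,0,0,0,0,0]]]' 80
python3 -m jog '[[[0,0,1.5,0,0,0,0],[0,0,0,0,0,0,0],[0,0,0,0,0,0,0]]]' 80
```

```text
clock: 5.85
position: [0.4872, 0.1964, 0.2346]
tool_rot: [3.14, -0.001, 1.572]
force: [-0.0, -0.1, 8.7]
grip_width: 0.0487
finger_force: 81.6
clock: 6.15
position: [0.4872, 0.1964, 0.2336]
tool_rot: [3.14, -0.001, 1.572]
force: [-2.2, -2.0, 15.8]
grip_width: 0.0485
finger_force: 82.2
```

The force of 15.8 N is above the spring's 11 N, so the cap is at its stop. Now the anticlockwise twist, which is negative about tool z.

```bash
python3 -m jog '[[[0,0,0,0,0,-0.08,0],[0,0,0,0,0,-0.1,0],[0,0,0,0,0,-0.1,0],[0,0,0,0,0,0,0]]]'
python3 -c "
from workcell import bot;s=bot.observe();print(s['moment'],s['force'])"
```

```text
clock: 6.55
position: [0.4874, 0.1964, 0.2336]
tool_rot: [3.139, -0.0, 1.855]
force: [-2.0, -0.6, 15.6]
grip_width: 0.0486
finger_force: 82.4
[-0.21114805  0.14564089  0.01756471] [-2.00162894 -0.6250701  15.62563702]
```

```bash
python3 -m jog '[[[0,0,0,0,0,-0.1,0],[0,0,0,0,0,-0.1,0],[0,0,0,0,0,-0.1,0],[0,0,0,0,0,-0.1,0],[0,0,0,0,0,-0.1,0]]]'
python3 -m jog '[[[0,0,0,0,0,-0.1,0],[0,0,0,0,0,-0.1,0],[0,0,0,0,0,-0.1,0],[0,0,0,0,0,-0.1,0],[0,0,0,0,0,-0.1,0]]]'
python3 -m jog '[[[0,0,0,0,0,-0.02,0],[0,0,0,0,0,0,0]]]'
python3 -c "
from workcell import bot;s=bot.observe();print(s['moment'],s['force'],s['qpos'])"
```

```text
clock: 7.05
position: [0.4875, 0.1965, 0.2336]
tool_rot: [3.139, 0.001, 2.356]
force: [0.2, -1.3, 13.5]
grip_width: 0.0486
finger_force: 82.2
clock: 7.55
position: [0.4876, 0.1966, 0.2336]
tool_rot: [3.14, 0.002, 2.855]
force: [1.3, -0.1, 13.4]
grip_width: 0.0485
finger_force: 82.1
clock: 7.75
position: [0.4876, 0.1966, 0.2336]
tool_rot: [3.14, 0.002, 2.872]
force: [0.3, 0.1, 15.7]
grip_width: 0.0488
finger_force: 82.2
[ 0.01130576 -0.17068459 -0.01303112] [ 0.26510285  0.09775641 15.66488155] [ 0.10424485  0.57506607 -0.82643121  1.90029057  0.53696072  0.89954289
  0.31344005]
```

Turned 1.30 rad with no torque build-up. Lift gently and watch for a pull-back.

```bash
python3 -m jog '[[[0,0,-3,0,0,0,0],[0,0,-3,0,0,0,0],[0,0,-3,0,0,0,0],[0,0,-3,0,0,0,0],[0,0,0,0,0,0,0]]]'
```

```text
clock: 8.25
position: [0.4867, 0.1961, 0.2447]
tool_rot: [-3.142, 0.0, 2.872]
force: [-0.0, -0.2, 0.0]
grip_width: 0.0488
finger_force: 82.3
```

```bash
python3 -m jog '[[[0,0,-15,0,0,0,0],[0,0,-20,0,0,0,0],[0,0,-20,0,0,0,0],[0,0,-20,0,0,0,0],[0,0,-18,0,0,0,0]]]'
python3 -m jog '[[[0,0,0,0,0,0,0],[0,0,0,0,0,0,0],[0,0,0,0,0,0,0],[0,0,0,0,0,0,0]]]'
python3 - <<'E'
from fit import *
f=cam("side");w=cam("wrist")
cv2.imwrite("pics/e.png",cv2.hconcat([cv2.resize(f["img"][160:360,280:480],(400,400)),cv2.resize(w["img"],(400,250))] if 0 else [cv2.resize(f["img"][160:360,280:480],(400,400)),cv2.resize(w["img"][:,120:520],(400,400))])[...,::-1])
for q in("cap","jug_mouth"):
  for d in bot.spot_point(q,f): print(q,d["conf"],np.array(d["xyz"]))
E
```

```text
clock: 8.75
position: [0.4865, 0.1963, 0.3393]
tool_rot: [3.141, 0.0, 2.872]
force: [-0.0, -1.0, -1.2]
grip_width: 0.0487
finger_force: 82.4
clock: 9.15
position: [0.4865, 0.196, 0.3369]
tool_rot: [-3.141, -0.001, 2.872]
force: [0.4, 0.2, -0.7]
grip_width: 0.0486
finger_force: 82.4
cap 0.84 [0.4891 0.1942 0.268 ]
cap 0.44 [0.4625 0.0515 0.0016]
cap 0.36 [ 0.7506  0.0925 -0.0029]
jug_mouth 0.56 [0.4869 0.196  0.1886]
```

View pics/e.png

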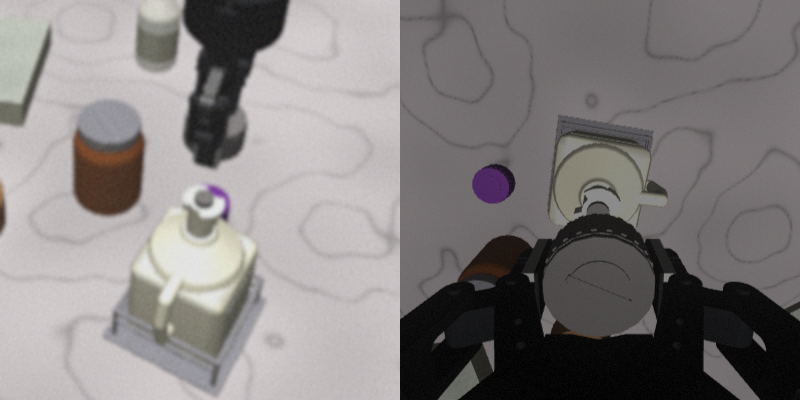

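The crops show the jug's mouth uncovered (side crop 203,200) and the cap held level in the fingers above it (side crop 225,130; wrist crop 598,283). The cap's rim is at about z = 0.268, which is 79 mm above the mouth and within 3 mm of the axis.

```bash
python3 -c "
from workcell import bot;print(bot.job_done())"
```

```text
the job is handed in; nothing more can be done
None
```

The cap was pressed, turned 1.30 rad anticlockwise and lifted free; when I handed the job in, the gripper was holding it level about 79 mm above the jug's mouth and within 3 mm of its axis (the hand-in returned no verdict).

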